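# Lid the teapots and hold the carving holder open

## Task

The carver is about to clamp a teapot, lid and all, and needs both hands for it: first put each lid gently on the pot of its own colour, seated home in the mouth, leaving the pots standing where they are. Then take the black handle of the carving holder's spring jaw, pull the jaw open until its brass pointer lines up with the red mark, and keep it there without letting it snap back: you finish while still holding it by the handle. Leave the mug, the ink bottle and the white dish alone.

Things in the scene. Friction and masses are not known exactly. Their poses are not given: they have to be found in the camera images.
- red_pot: A small unfired clay teapot, brick red, standing loose on the bench. Origin: centre of its underside, z up, spout to +x, loop handle to -x (reach 70 mm each way from the axis). Rim 58 mm high, belly 88 mm across at about half height, round mouth 54 mm across inside with a 4.5 mm wide flat rim. About 260 g: slides or tips if shoved.
- red_pot_mouth (a point): Centre of the red pot's mouth, in the plane of its rim (58 mm above its underside); z up.
- dark_pot: A small unfired clay teapot, almost black brown, standing loose on the bench. Origin: centre of its underside, z up, spout to +x, loop handle to -x (reach 66 mm each way from the axis). Rim 66 mm high, belly 80 mm across at about half height, round mouth 47 mm across inside with a 4.5 mm wide flat rim. About 250 g: slides or tips if shoved.
- dark_pot_mouth (a point): Centre of the dark pot's mouth, in the plane of its rim (66 mm above its underside); z up.
- red_lid: A loose round lid, brick red like its pot, 34 mm high over all. Origin: centre of the underside of its plug (plug down, resting on it at the start), z up. The plug is 48 mm across and 9 mm long with a bevelled foot; above it the lid's rim, 66 mm across, is to rest on the pot's rim; its dome rises to 18 mm, and there a round knob 16 mm across stands from 18 to 34 mm. About 50 g.
- red_lid_center (a point): Centre of the red lid, on its axis 17 mm above the underside of its plug (knob centre 9 mm, knob top 17 mm above this point). When the lid is home this point is 8 mm above the mouth's centre.
- dark_lid: A loose round lid, almost black brown like its pot, 34 mm high over all. Origin: centre of the underside of its plug (plug down, resting on it at the start), z up. The plug is 41 mm across and 9 mm long with a bevelled foot; above it the lid's rim, 59 mm across, is to rest on the pot's rim; its dome rises to 18 mm, and there a round knob 16 mm across stands from 18 to 34 mm. About 50 g.
- dark_lid_center (a point): Centre of the dark lid, on its axis 17 mm above the underside of its plug (knob centre 9 mm, knob top 17 mm above this point). When the lid is home this point is 8 mm above the mouth's centre.
- holder: Carving holder screwed to the bench: blue-grey base plate 280 x 120 x 12 mm, fixed jaw with rubber pads at its +x end (62 mm high), rod block at its -x end (52 mm high), two guide rods with coil springs, and on them the aluminium spring jaw (slide block 38 mm long, 47 mm high; 63 mm high at its pads). Origin: centre of the plate's underside, z up. The jaw opens along the holder's -x.
- jaw (a joint): How far the spring jaw is drawn open, m: 0 = resting against its stop near the fixed jaw (as at the start), 0.09 = end of travel. Springs push it back with about 4.4 N at 0 plus 1.1 N per 10 mm (about 9 to 12 N at the mark); it shuts by itself when let go.
- handle_grip (a point): Point to take hold of on the spring jaw's pull handle: a black upright cylindrical grip 22 mm across (the rules call it jaw_c4) on a short steel stud, standing on the slide block and moving with it. The grip runs from 59 to 109 mm above the bench; this point is on its axis, 87 mm above the bench (22 mm below its top). x as the holder's, z up. Free all round; the highest thing beside it is the jaw face, 63 mm above the bench.
- jaw_pointer (a point): Tip of the brass pointer on the slide block's side (the holder's -y side), just over the graduated strip; it moves with the jaw.
- mark_line (a point): Middle of the red clip (7 mm wide) set on the holder's -y edge beside the graduated strip: the mark. x as the holder's. The pointer starts on the holder's +x side of it, 42 to 72 mm away, and is at the mark when its offset along the holder's x is zero.
- mug: White enamel mug with its lid on, blue rim, 84 mm across and 110 mm high, loop handle to its +y; origin: centre of its underside. Not to be moved.
- ink_bottle: Square dark ink bottle, 36 x 36 mm, 88 mm high with its red cap; origin: centre of its underside. Not to be moved.
- dish: White china dish, 84 mm across, 18 mm high; origin: centre of its underside. Not to be moved.
Not all that is in view belongs to the job. What is meant by the red_pot is not pink, and is the larger of those in its own colour. There is more than one size of the red_lid; the job needs the largest.

How it is judged:
By the outcome, as a careful person would: the job done as asked, in the order asked, and still so for the second after the job is handed in, while the arm keeps its last pose, push and grip.
It also fails if it takes over 64 s, if anything falls off the work surface, if the arm or the gripper's body presses on something with over 40 N, if the wrist force passes 120 N, or if a joint passes its speed limit or range.

## Robot

A 7-joint arm with a two-finger parallel gripper is mounted at the origin on the work surface. World frame = base frame: x ahead of the robot, y to its left, z up, the work surface at z = 0. Lengths are in m, angles in rad, forces in N, time in s.
With the tool pointing down it reaches from about 0.35 to 0.9 m from the base axis. Payload 8.1 kg.
Tool frame: the origin (TCP) lies midway between the tips of the shut fingers; the grasp point (between the pads) lies 19 mm behind it; z points along the fingers, y is the line along which they close (so a half turn about z gives the same grasp; the last joint's range is limited). The gripper opens to 92 mm and grips with 3 to 60 N. Pads are 19 mm wide; open, the fingers measure 130 mm over their backs; the gripper's body (75 mm by 190 mm) begins 47 mm behind the grasp point.
Start: joints at [1.172, 0.434, 0.025, 1.573, -0.012, 1.134, -0.075], TCP at [0.182, -0.598, 0.227] pointing down, gripper open.
Joint ranges: [-2.62, 2.62], [-0.44, 2.09], [-1.27, 1.32], [0.08, 2.57], [-1.32, 4.46], [0.12, 2], [-2.74, 2.74]. Speed limits (rad/s): [2.22, 2.22, 3.01, 3.01, 3.14, 3.14, 3.14].

## Interface

Orientations are given as a rotation vector (axis times angle).
In Python, from cell import arm gives the robot as it stands.
- The arm moves only by the tool move_arm, never from a script. Its argument "motion" is a list of rows, each an object of numbers: "tx", "ty", "tz": the shift along the tool's x, y, z normalised to -1 to 1, where 1 is 1000 mm; "twist": the turn about the tool's z normalised to -1 to 1, where 1 is pi/2 rad. In form: [{"tx": .., "ty": .., "tz": .., "twist": ..}, ...]. A call has 1 to 12 rows; each row shifts and turns the commanded pose from where the row before left it, along the tool's axes as they then stand; what a row does not reach is not made up. A row lasts 1/10 s, in which the tool goes at most 50 mm and 8.59 degrees, less where a joint would pass 70% of its speed; a pose out of reach is approached as far as the arm can. A call with a number of a shift or a turn outside -1 to 1 is refused whole. A call with a gripper value outside its range is refused whole. "gripper" is the gripper's target within -1 to 1 (shut at 1, half-way at 0, fully open at -1), set as the call begins (left out, the last holds). The fingers move at their own pace and stop on an object; "squeeze" is the grip in N (left out, the last holds). Time passes only in rows, so rows that do not move let the fingers close. It gives the time, the measured TCP pose, the force, the opening and the grip force at its end, in the units of the state.
- arm.observe(): the state, without advancing time (a new reading comes with each control period).
- arm.get_image(name): name is "side" or "top" or "wrist"; returns the picture (420x560x3 uint8, red, green, blue); there is no depth.
- arm.calibration(name): a dict with "K" (3x3 intrinsics, pixels), "T" (4x4, takes a point from camera to world coordinates). Camera axes: x right, y down, z forward; pixel columns grow to the right and rows downward; lengths in m; the calibration is good to about 2 mm. A picture is of the moment at which its call begins: read the wrist's pose just before it. calibration takes no time and is no camera call; for the wrist camera it gives the pose at the moment of the call.
- arm.sign_off(): hands the job in; it is judged then, once.
Trained networks look in the newest picture that a camera, given by its name, has taken for a name from the list of things; names that differ only in an ending like _2 or _b are one class to them, and where a whole thing is asked for, a point or a joint stands for the part that bears it (a point fixed in the world has none). Each returns a list of dicts, best first, with "conf" (0 to 1); they miss things now and then, are a little off and sometimes report something else, mostly with a low value. They report only what shows in the picture. A call takes as long as a camera call. They do not tell look-alikes from the thing itself.
- arm.look_for(camera, query): "point" ([column, row] as shares, 0 to 1, of the picture: columns of its width, rows of its height, amid what is visible of it).
- arm.regions_of(camera, query): "region" (420x560 bool, what is visible of it) and "point" ([column, row] as shares, 0 to 1, of the picture: columns of its width, rows of its height, amid what is visible of it).
- arm.place_of(camera, query): "point" ([column, row] as shares, 0 to 1, of the picture: columns of its width, rows of its height: a listed point, or the origin of a listed thing).
The state is a dict: "clock": time; "joints": joint angles; "dq": joint speeds; "joint_efforts": joint torques, N m; "position": TCP position; "ee_rot": TCP orientation; "force": force on the tool from outside, world axes, zero at the start; "ft_torque": the same for the moment, N m; "width": opening from 0.0 (shut) to 1.0 (fully open); "gripper_force": force on a finger pad.
Only numpy, scipy, OpenCV 4.12 (cv2) and the standard library are available. Lean on these libraries where they do the work, as an engineer would, in place of code of your own. Each camera call takes 0.05 s, during which the arm holds its last target. There are 200 camera calls.

## Working session

There is one attempt and no reset: what is moved stays moved. The work goes in short steps, Python scripts to look and compute and a tool call to move; the robot and the scene stay as the last step left them, time stands still between calls to the robot, and variables do not carry over. Pictures are saved under pics/ and viewed, at most 10 in all, crops included, and the job is handed in when it is done.

Besides the shell and the picture viewer there is one more tool, called after "Emit:" by a JSON object that holds its "op" and its "data". move_arm: Moves the arm, as the interface text tells. Scaled input: -1 to 1 covers 1000 mm each way for a shift and pi/2 rad each way for a turn. Its arguments: {"type":"object","properties":{"motion":{"type":"array","items":{"type":"object","properties":{"tx":{"type":"number"},"ty":{"type":"number"},"tz":{"type":"number"},"twist":{"type":"number"}}}},"gripper":{"type":"number"},"squeeze":{"type":"number"}},"required":["motion"]}

```bash
mkdir -p pics; cat > h.py <<'E'
import numpy as np, cv2
from cell import arm
from scipy.spatial.transform import Rotation as R
def save(n,f):
    im=arm.get_image(n); cv2.imwrite('pics/'+f,im[:,:,::-1]); return im
def ray(cam,p,z,c=None):
    """pixel share -> world point at height z"""
    c=c or arm.calibration(cam); K,T=np.array(c['K']),np.array(c['T'])
    d=T[:3,:3]@np.linalg.solve(K,[p[0]*560,p[1]*420,1]); o=T[:3,3]
    return o+d*(z-o[2])/d[2]
def proj(cam,X,c=None):
    c=c or arm.calibration(cam); K,T=np.array(c['K']),np.array(c['T'])
    q=K@(T[:3,:3].T@(np.array(X)-T[:3,3])); return q[:2]/q[2]
E
python3 - <<'E'
from h import *
np.set_printoptions(precision=3,suppress=True)
a=save('top','top.png'); b=save('side','side.png')
s=arm.observe(); print(s['clock'],s['position'],s['ee_rot'],s['width'])
for c in('top','side'): print(c,np.array(arm.calibration(c)['T'])[:3,3])
Z=dict(red_pot_mouth=.058,dark_pot_mouth=.066,red_lid_center=.017,dark_lid_center=.017,handle_grip=.087,jaw_pointer=.03,mark_line=.015,holder=0,mug=0,ink_bottle=0,dish=0)
for q,z in Z.items():
  for d in arm.place_of('top',q)[:4]:
    p=d['point']; print(q,round(d['conf'],2),np.array(p)*[560,420],ray('top',p,z))
E
```

```text
0.1 [ 0.182 -0.597  0.226] [-3.106 -0.463  0.001] 0.995336022731376
top [0.41  0.009 1.108]
side [0.538 0.831 0.637]
red_pot_mouth 0.97 [166.488 104.286] [0.806 0.204 0.058]
red_pot_mouth 0.81 [199.808 171.108] [0.652 0.131 0.058]
red_pot_mouth 0.79 [273.616 184.59 ] [ 0.618 -0.029  0.058]
red_pot_mouth 0.47 [274.12  112.686] [ 0.782 -0.035  0.058]
dark_pot_mouth 0.59 [396.816 197.316] [ 0.583 -0.296  0.066]
red_lid_center 0.86 [343.784 228.606] [ 0.522 -0.186  0.017]
red_lid_center 0.61 [304.92  314.202] [ 0.336 -0.092  0.017]
red_lid_center 0.22 [397.208 266.784] [ 0.434 -0.302  0.017]
dark_lid_center 0.96 [399.   269.22] [ 0.428 -0.305  0.017]
handle_grip 0.95 [123.704 210.714] [0.564 0.287 0.087]
jaw_pointer 0.67 [160.776 213.402] [0.564 0.221 0.03 ]
mark_line 0.41 [299.376 266.49 ] [ 0.44  -0.083  0.015]
mark_line 0.39 [156.52  232.302] [0.524 0.233 0.015]
holder 0.71 [132.216 226.59 ] [0.54  0.291 0.   ]
mug 0.78 [276.416 112.392] [ 0.803 -0.043 -0.   ]
ink_bottle 0.55 [238.224 278.418] [0.418 0.054 0.   ]
dish 0.61 [365.176 128.604] [ 0.76  -0.251  0.   ]
```

View pics/top.png

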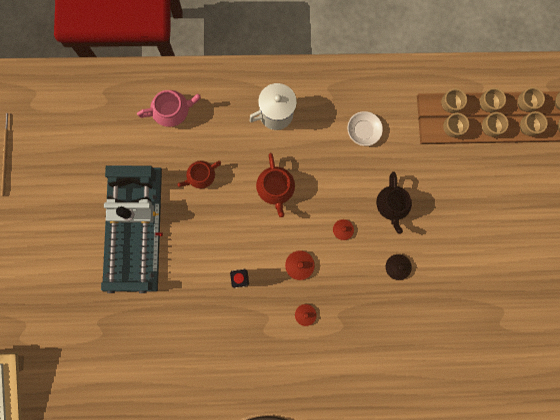

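View pics/side.png

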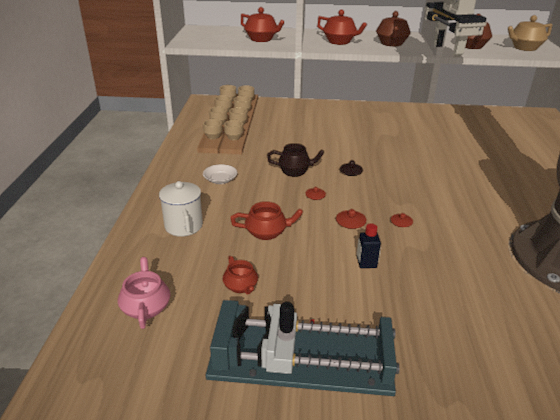

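Red pots: pink (168,107), small red (200,174) and large red (275,185). The job needs the large red one, because the others are pink or smaller. Red lids: (300,265), (343,229) and (306,315), of which (300,265) is the largest. The dark pot is at (394,203) and the dark lid at (399,267). I'll confirm this in one crop and measure sizes.

```bash
python3 - <<'E'
from h import *
np.set_printoptions(precision=3,suppress=True)
im=cv2.imread('pics/top.png'); cv2.imwrite('pics/crop.png',cv2.resize(im[150:340,90:430],None,fx=2.3,fy=2.3,interpolation=cv2.INTER_CUBIC))
hsv=cv2.cvtColor(im,cv2.COLOR_BGR2HSV)
m=(((hsv[...,0]<8)|(hsv[...,0]>173))&(hsv[...,1]>150)&(hsv[...,2]>60)).astype(np.uint8)
n,l,st,ce=cv2.connectedComponentsWithStats(m)
for i in range(1,n):
  if st[i,4]>40 and 150<ce[i][1]<340: print('red',st[i],ce[i],ray('top',ce[i]/[560,420],.012), 'eqdiam mm',2*np.sqrt(st[i,4]/np.pi)*2.35)
m=((hsv[...,2]<50)).astype(np.uint8)
n,l,st,ce=cv2.connectedComponentsWithStats(m)
for i in range(1,n):
  if st[i,4]>150 and 350<ce[i][0]<430 and 150<ce[i][1]<340: print('dark',st[i],ce[i],ray('top',ce[i]/[560,420],.012))
for q in('red_pot_mouth','dark_pot_mouth','red_lid_center','dark_lid_center','handle_grip','jaw_pointer','mark_line'):
  for d in arm.place_of('side',q)[:3]:
    z=dict(red_pot_mouth=.058,dark_pot_mouth=.066,handle_grip=.087,jaw_pointer=.03,mark_line=.015).get(q,.017)
    print(q,round(d['conf'],2),ray('side',d['point'],z))
print(R.from_rotvec(arm.observe()['ee_rot']).as_matrix())
E
```

```text
red [ 256  153   39   64 1194] [274.957 185.66 ] [ 0.625 -0.034  0.012] eqdiam mm 91.62734128329342
red [178 161  42  27 633] [199.825 174.284] [0.655 0.137 0.012] eqdiam mm 66.71519758804106
red [333 220  21  20 329] [342.839 229.337] [ 0.521 -0.185  0.012] eqdiam mm 48.097319176105636
red [285 251  29  29 656] [299.345 264.976] [ 0.444 -0.083  0.012] eqdiam mm 67.91642874212953
red [233 273  11  11  93] [238.355 277.817] [0.419 0.053 0.012] eqdiam mm 25.571982341605704
red [295 304  21  22 354] [305.045 314.602] [ 0.335 -0.092  0.012] eqdiam mm 49.891269241954326
dark [ 377  172   35   61 1054] [393.832 202.568] [ 0.58  -0.305  0.012]
dark [386 255  25  25 404] [399.418 266.252] [ 0.435 -0.308  0.012]
red_pot_mouth 0.85 [ 0.625 -0.036  0.058]
red_pot_mouth 0.77 [0.807 0.197 0.058]
red_pot_mouth 0.65 [0.652 0.144 0.058]
dark_pot_mouth 0.74 [ 0.573 -0.316  0.066]
red_lid_center 0.66 [ 0.341 -0.086  0.017]
red_lid_center 0.63 [ 0.443 -0.1    0.017]
red_lid_center 0.58 [ 0.522 -0.188  0.017]
dark_lid_center 0.7 [0.54  0.301 0.017]
dark_lid_center 0.5 [ 0.435 -0.3    0.017]
handle_grip 0.75 [0.57  0.282 0.087]
jaw_pointer 0.78 [0.566 0.24  0.03 ]
[[ 0.957  0.291 -0.   ]
 [ 0.291 -0.957 -0.   ]
 [-0.     0.    -1.   ]]
```

View pics/crop.png

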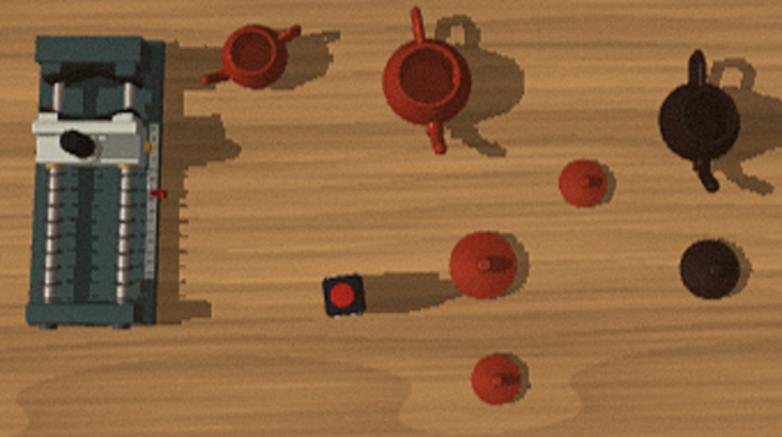

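The crop confirms it. The large red lid is about 66 mm across at (300,265), and the two others are about 48 mm. The large red pot is at (275,185). The dark pot and lid are the only ones of their kind. I'm going above the dark lid.

Emit:
{"op": "move_arm", "data": {"motion": [{"tx": 0.0363, "ty": -0.0229}, {"tx": 0.0363, "ty": -0.0229}, {"tx": 0.0363, "ty": -0.0229}, {"tx": 0.0363, "ty": -0.0229}, {"tx": 0.0363, "ty": -0.0229}, {"tx": 0.0363, "ty": -0.0229}, {"tx": 0.0363, "ty": -0.0229}, {"tx": 0.0363, "ty": -0.0229}, {"tx": 0.0363, "ty": -0.0229}, {}, {}], "gripper": 0}}

```text
invalid input
```

```bash
cat >> h.py <<'E'
def wl(q,zs,f):
    np.set_printoptions(precision=4,suppress=True)
    c=arm.calibration('wrist'); im=save('wrist',f); s=arm.observe(); M=R.from_rotvec(s['ee_rot']).as_matrix()
    print('tcp',s['position'],'clock',s['clock'],'cam',np.array(c['T'])[:3,3],'w',s['width'],'F',s['force']); print(M)
    for n,z in zip(q,zs):
        for d in arm.place_of('wrist',n)[:4]:
            X=ray('wrist',d['point'],z,c); dx=M.T@(X-s['position'])
            print(n,round(d['conf'],2),np.array(d['point'])*[560,420],X,'tool d',dx)
    return im,c
E
python3 -c "
from h import *
wl(['dark_lid_center','dark_pot_mouth'],[.017,.066],'w1.png')"
```

```text
tcp [ 0.1822 -0.5979  0.2267] clock 1.05 cam [ 0.2612 -0.5739  0.3841] w 1.0011894914385526 F [ 0.6987 -0.3747 -0.1083]
[[ 0.9566  0.2914 -0.    ]
 [ 0.2914 -0.9566  0.    ]
 [-0.     -0.     -1.    ]]
```

View pics/w1.png

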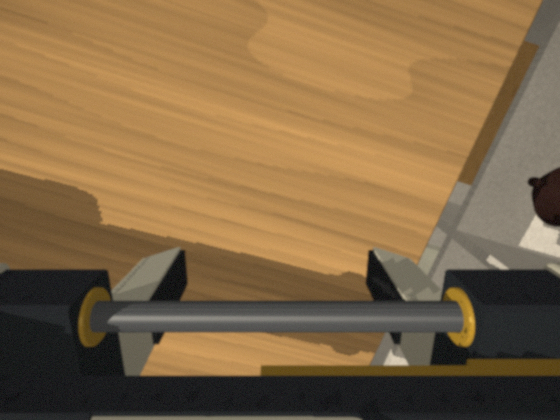

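The move was refused, probably because of the empty rows, so I'm using explicit zeros.

Emit:
{"op": "move_arm", "data": {"motion": [{"tx": 0.0363, "ty": -0.0229, "tz": 0, "twist": 0}, {"tx": 0.0363, "ty": -0.0229, "tz": 0, "twist": 0}, {"tx": 0.0363, "ty": -0.0229, "tz": 0, "twist": 0}, {"tx": 0.0363, "ty": -0.0229, "tz": 0, "twist": 0}, {"tx": 0.0363, "ty": -0.0229, "tz": 0, "twist": 0}, {"tx": 0.0363, "ty": -0.0229, "tz": 0, "twist": 0}, {"tx": 0.0363, "ty": -0.0229, "tz": 0, "twist": 0}, {"tx": 0.0363, "ty": -0.0229, "tz": 0, "twist": 0}, {"tx": 0, "ty": 0, "tz": 0, "twist": 0}], "gripper": 0}}

```text
clock: 2.05
position: [0.4113, -0.3323, 0.227]
ee_rot: [-3.103, -0.477, -0.005]
force: [-0.5, 0.4, -0.9]
width: 0.498
gripper_force: 0.0
```

```bash
python3 -c "
from h import *
wl(['dark_lid_center','dark_pot_mouth'],[.017,.066],'w2.png')"
```

```text
tcp [ 0.4089 -0.3352  0.2269] clock 2.1 cam [ 0.4896 -0.3079  0.3847] w 0.5021439360054202 F [-0.6655  0.3442 -0.6356]
[[ 0.9548  0.2972  0.001 ]
 [ 0.2972 -0.9548  0.0007]
 [ 0.0012 -0.0003 -1.    ]]
dark_lid_center 0.92 [259.   148.68] [ 0.4348 -0.3054  0.017 ] tool d [ 0.0334 -0.0206  0.21  ]
```

View pics/w2.png

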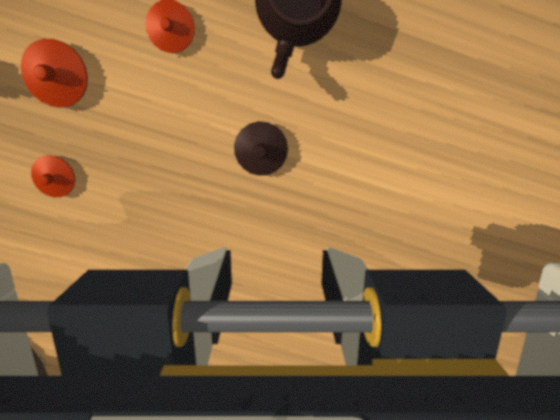

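The dark lid is in the wrist picture at (259,149), at (0.435,-0.305), which agrees with the top and side views. The dark pot is at (298,5). I'm descending onto the knob.

Emit:
{"op": "move_arm", "data": {"motion": [{"tx": 0.0165, "ty": -0.0103, "tz": 0.03, "twist": 0}, {"tx": 0.0165, "ty": -0.0103, "tz": 0.03, "twist": 0}, {"tx": 0, "ty": 0, "tz": 0.04, "twist": 0}, {"tx": 0, "ty": 0, "tz": 0.04, "twist": 0}, {"tx": 0, "ty": 0, "tz": 0.03, "twist": 0}, {"tx": 0, "ty": 0, "tz": 0.015, "twist": 0}, {"tx": 0, "ty": 0, "tz": 0.01, "twist": 0}, {"tx": 0, "ty": 0, "tz": 0, "twist": 0}, {"tx": 0, "ty": 0, "tz": 0, "twist": 0}]}}

```text
clock: 3.1
position: [0.4322, -0.3096, 0.0324]
ee_rot: [3.107, 0.461, 0.001]
force: [-0.6, -0.4, 0.6]
width: 0.5
gripper_force: 0.0
```

```bash
python3 -c "
from h import *
wl(['dark_lid_center'],[.017],'w3.png')"
```

```text
tcp [ 0.4325 -0.3096  0.0327] clock 3.15 cam [ 0.5111 -0.2856  0.1898] w 0.5009451168509367 F [-0.0134  0.1528  0.3771]
[[ 0.9568  0.2906  0.0013]
 [ 0.2906 -0.9568 -0.0011]
 [ 0.0009  0.0014 -1.    ]]
dark_lid_center 0.8 [272.72  248.892] [ 0.4347 -0.3069  0.017 ] tool d [ 0.0029 -0.002   0.0157]
```

View pics/w3.png

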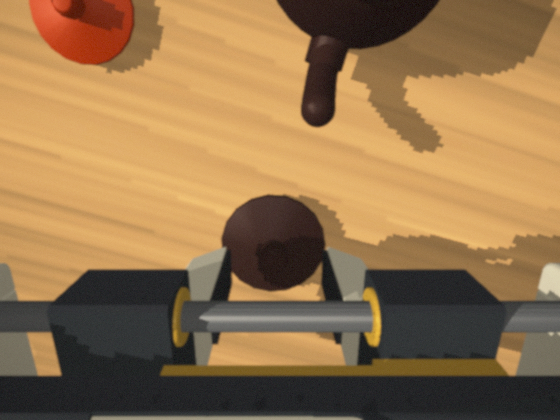

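The lid disc is centred at (273,243), about 3 mm ahead of the fingers. I'll correct, go down and grip.

Emit:
{"op": "move_arm", "data": {"motion": [{"tx": 0.0028, "ty": -0.002, "tz": 0.0065, "twist": 0}, {"tx": 0, "ty": 0, "tz": 0.005, "twist": 0}, {"tx": 0, "ty": 0, "tz": 0, "twist": 0}, {"tx": 0, "ty": 0, "tz": 0, "twist": 0}]}}

```text
clock: 3.6
position: [0.4341, -0.3058, 0.0201]
ee_rot: [-3.107, -0.463, 0.001]
force: [-0.3, 0.4, 0.5]
width: 0.496
gripper_force: 0.0
```

Emit:
{"op": "move_arm", "data": {"motion": [{"tx": 0, "ty": 0, "tz": 0, "twist": 0}, {"tx": 0, "ty": 0, "tz": 0, "twist": 0}, {"tx": 0, "ty": 0, "tz": 0, "twist": 0}, {"tx": 0, "ty": 0, "tz": 0, "twist": 0}, {"tx": 0, "ty": 0, "tz": 0, "twist": 0}, {"tx": 0, "ty": 0, "tz": 0, "twist": 0}], "gripper": 1, "squeeze": 12}}

```text
clock: 4.2
position: [0.4343, -0.306, 0.0203]
ee_rot: [3.107, 0.463, 0.0]
force: [0.0, -0.4, -0.4]
width: 0.17
gripper_force: 12.0
```

Emit:
{"op": "move_arm", "data": {"motion": [{"tx": 0, "ty": 0, "tz": -0.02, "twist": 0}, {"tx": 0, "ty": 0, "tz": -0.035, "twist": 0}, {"tx": 0, "ty": 0, "tz": -0.035, "twist": 0}, {"tx": 0.03, "ty": 0.015, "tz": -0.02, "twist": 0}, {"tx": 0.03, "ty": 0.015, "tz": 0, "twist": 0}, {"tx": 0, "ty": 0, "tz": 0, "twist": 0}, {"tx": 0, "ty": 0, "tz": 0, "twist": 0}]}}

```text
clock: 4.9
position: [0.5004, -0.3168, 0.1298]
ee_rot: [-3.107, -0.464, 0.001]
force: [-0.7, 0.7, -0.8]
width: 0.165
gripper_force: 12.0
```

```bash
python3 -c "
from h import *
wl(['dark_pot_mouth','dark_lid_center'],[.066,.126],'w4.png')"
```

```text
tcp [ 0.4994 -0.3169  0.1296] clock 4.95 cam [ 0.5795 -0.2929  0.2871] w 0.16592064424157715 F [-1.146  -0.1056 -1.0463]
[[ 0.9566  0.2914 -0.0016]
 [ 0.2914 -0.9566  0.0005]
 [-0.0014 -0.001  -1.    ]]
dark_pot_mouth 0.96 [288.4   105.294] [ 0.5767 -0.3014  0.066 ] tool d [0.0785 0.0078 0.0635]
dark_lid_center 0.94 [277.312 263.382] [ 0.5009 -0.3173  0.126 ] tool d [0.0013 0.0008 0.0036]
```

View pics/w4.png

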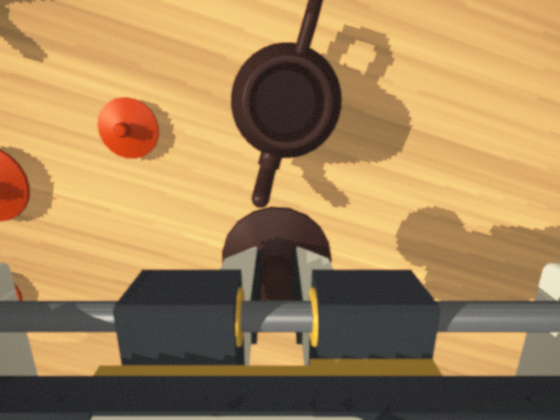

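```bash
cat >> h.py <<'E'
def ringfit(f,c,X0,radii,z,span=.009):
    """centre of concentric circles at height z that lie best on image edges"""
    g=cv2.GaussianBlur(cv2.cvtColor(cv2.imread('pics/'+f),cv2.COLOR_BGR2GRAY),(3,3),0).astype(np.float32)
    g=np.log(g+8); E=np.hypot(cv2.Sobel(g,5,1,0),cv2.Sobel(g,5,0,1)); E=np.minimum(E,np.percentile(E,93)); E=cv2.GaussianBlur(E,(3,3),0)
    t=np.linspace(0,2*np.pi,180); K,T=np.array(c['K']),np.array(c['T']); res=[]
    for dx in np.arange(-span,span,.0005):
        for dy in np.arange(-span,span,.0005):
            s=[]
            for r in radii:
                P=np.c_[X0[0]+dx+r*np.cos(t),X0[1]+dy+r*np.sin(t),0*t+z]
                q=K@(T[:3,:3].T@(P-T[:3,3]).T); u=(q[:2]/q[2]).astype(np.float32)
                s.append(cv2.remap(E,u[0][None],u[1][None],1).mean())
            res.append((sum(s),X0[0]+dx,X0[1]+dy,*s))
    res=np.array(sorted(res,reverse=True)); print('best',res[0],'top10 mean',res[:10,1:3].mean(0)); return res[:10,1:3].mean(0)
E
python3 - <<'E'
from h import *
np.set_printoptions(precision=4,suppress=True)
c=arm.calibration('wrist'); s=arm.observe(); M=R.from_rotvec(s['ee_rot']).as_matrix()
X=ringfit('w4.png',c,[.5767,-.3014],[.0235,.028],.066)
for r in (.0235,.028): ringfit('w4.png',c,[.5767,-.3014],[r],.066)
print(M.T@(np.array([*X,.066])-s['position']), proj('wrist',[*X,.066],c), proj('wrist',s['position'],c))
# lid held: rim outline (r 29.5 at z tcp-0.0203+0.0.. )
L=s['position']; ringfit('w4.png',c,L[:2],[.0295],L[2]-.0203+.011)
print('pos',s['position'])
E
```

```text
best [ 1.283   0.5762 -0.3004  0.7385  0.5445] top10 mean [ 0.576  -0.3003]
best [ 0.746   0.5762 -0.2999  0.746 ] top10 mean [ 0.5762 -0.3   ]
best [ 0.5912  0.5787 -0.3054  0.5912] top10 mean [ 0.5787 -0.3052]
[0.0788 0.0064 0.0636] [286.4049 103.1106] [276.1625 267.3711]
best [ 0.5965  0.499  -0.3171  0.5965] top10 mean [ 0.4989 -0.3171]
pos [ 0.499  -0.3171  0.1297]
```

Emit:
{"op": "move_arm", "data": {"motion": [{"tx": 0.026, "ty": 0.002, "tz": 0, "twist": 0}, {"tx": 0.026, "ty": 0.002, "tz": 0, "twist": 0}, {"tx": 0.026, "ty": 0.0022, "tz": 0, "twist": 0}, {"tx": 0, "ty": 0, "tz": 0.02, "twist": 0}, {"tx": 0, "ty": 0, "tz": 0.015, "twist": 0}, {"tx": 0, "ty": 0, "tz": 0, "twist": 0}, {"tx": 0, "ty": 0, "tz": 0, "twist": 0}, {"tx": 0, "ty": 0, "tz": 0, "twist": 0}]}}

```text
clock: 5.85
position: [0.5766, -0.301, 0.096]
ee_rot: [3.107, 0.461, 0.001]
force: [-0.1, -0.4, -0.6]
width: 0.171
gripper_force: 12.0
```

```bash
python3 -c "
from h import *
wl(['dark_pot_mouth','dark_lid_center'],[.066,.091],'w5.png')"
```

```text
tcp [ 0.5768 -0.301   0.0962] clock 5.9 cam [ 0.6555 -0.277   0.2534] w 0.16813717744496812 F [-0.8644 -0.3743 -0.4698]
[[ 0.9568  0.2907  0.001 ]
 [ 0.2907 -0.9568 -0.0007]
 [ 0.0008  0.0009 -1.    ]]
dark_lid_center 0.94 [273.224 262.92 ] [ 0.5761 -0.2996  0.091 ] tool d [-0.0003 -0.0016  0.0052]
```

View pics/w5.png

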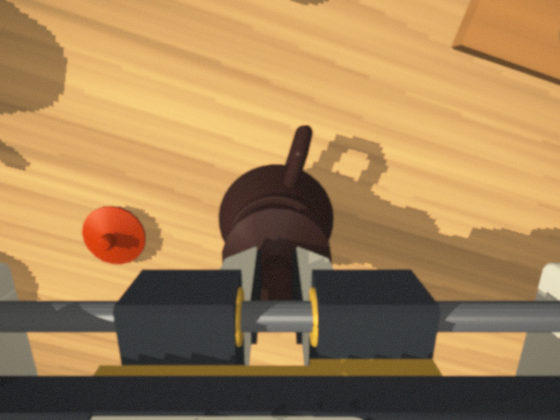

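The lid is centred laterally over the belly at column 276. Lowering gently.

Emit:
{"op": "move_arm", "data": {"motion": [{"tx": 0, "ty": 0, "tz": 0.005, "twist": 0}, {"tx": 0, "ty": 0, "tz": 0.004, "twist": 0}, {"tx": 0, "ty": 0, "tz": 0.003, "twist": 0}, {"tx": 0, "ty": 0, "tz": 0.002, "twist": 0}, {"tx": 0, "ty": 0, "tz": 0, "twist": 0}]}}

```text
clock: 6.5
position: [0.5765, -0.3002, 0.0807]
ee_rot: [-3.107, -0.463, 0.001]
force: [-0.1, 0.7, -0.3]
width: 0.168
gripper_force: 12.0
```

Emit:
{"op": "move_arm", "data": {"motion": [{"tx": 0, "ty": 0, "tz": 0.002, "twist": 0}, {"tx": 0, "ty": 0, "tz": 0.0015, "twist": 0}, {"tx": 0, "ty": 0, "tz": 0, "twist": 0}, {"tx": 0, "ty": 0, "tz": 0, "twist": 0}]}}

```text
clock: 6.9
position: [0.5768, -0.3003, 0.0777]
ee_rot: [3.107, 0.463, -0.0]
force: [-0.7, 0.4, -0.8]
width: 0.166
gripper_force: 12.0
```

The plug went in without resistance. Releasing and lifting clear.

Emit:
{"op": "move_arm", "data": {"motion": [{"tx": 0, "ty": 0, "tz": 0, "twist": 0}, {"tx": 0, "ty": 0, "tz": 0, "twist": 0}, {"tx": 0, "ty": 0, "tz": 0, "twist": 0}, {"tx": 0, "ty": 0, "tz": 0, "twist": 0}, {"tx": 0, "ty": 0, "tz": -0.02, "twist": 0}, {"tx": 0, "ty": 0, "tz": -0.04, "twist": 0}, {"tx": 0, "ty": 0, "tz": -0.04, "twist": 0}, {"tx": -0.03, "ty": 0, "tz": -0.03, "twist": 0}, {"tx": -0.04, "ty": 0, "tz": 0, "twist": 0}, {"tx": 0, "ty": 0, "tz": 0, "twist": 0}], "gripper": 0.2}}

```text
clock: 7.9
position: [0.5052, -0.3242, 0.2091]
ee_rot: [3.106, 0.454, -0.003]
force: [-0.3, 0.3, -0.1]
width: 0.398
gripper_force: 0.0
```

```bash
python3 -c "
from h import *
wl(['dark_lid_center','dark_pot','red_lid_center','red_pot_mouth'],[.074,0,.017,.058],'w6.png')"
```

```text
tcp [ 0.5074 -0.3227  0.2085] clock 7.95 cam [ 0.5845 -0.3003  0.3663] w 0.40156816396879225 F [0.0782 0.5543 0.2135]
[[ 0.9577  0.2877 -0.0003]
 [ 0.2877 -0.9577 -0.0015]
 [-0.0007  0.0014 -1.    ]]
dark_lid_center 0.86 [271.376 105.504] [ 0.5764 -0.2993  0.074 ] tool d [ 0.0729 -0.0027  0.1345]
red_lid_center 0.79 [ 39.816 172.2  ] [ 0.4437 -0.0893  0.017 ] tool d [ 0.0063 -0.2421  0.1912]
red_lid_center 0.7 [149.072 125.202] [ 0.5225 -0.1886  0.017 ] tool d [ 0.0532 -0.1244  0.1913]
red_lid_center 0.57 [ 41.216 263.886] [ 0.3376 -0.0996  0.017 ] tool d [-0.0983 -0.2627  0.1913]
red_lid_center 0.4 [272.104 105.42 ] [ 0.5751 -0.2998  0.017 ] tool d [ 0.0716 -0.0027  0.1915]
red_pot_mouth 0.39 [ 36.792 172.116] [ 0.4595 -0.1114  0.058 ] tool d [ 0.015  -0.2163  0.1502]
```

View pics/w6.png

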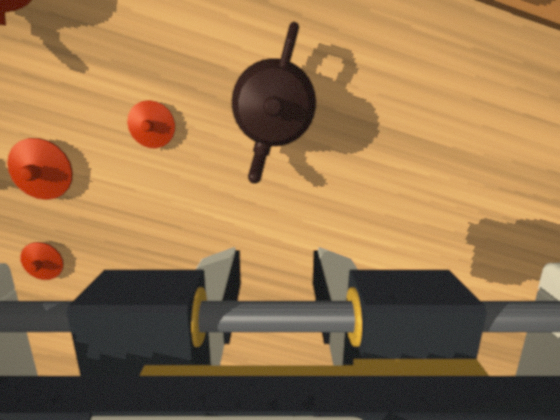

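The dark lid sits home and concentric at (273,105). The next target is the large red lid, near (40,168) in this picture.

Emit:
{"op": "move_arm", "data": {"motion": [{"tx": -0.0055, "ty": -0.0407, "tz": 0, "twist": 0}, {"tx": -0.0055, "ty": -0.0407, "tz": 0, "twist": 0}, {"tx": -0.0055, "ty": -0.0407, "tz": 0.015, "twist": 0}, {"tx": -0.0055, "ty": -0.0407, "tz": 0.015, "twist": 0}, {"tx": -0.0055, "ty": -0.0407, "tz": 0.015, "twist": 0}, {"tx": -0.0055, "ty": -0.0407, "tz": 0.015, "twist": 0}, {"tx": 0, "ty": 0, "tz": 0, "twist": 0}, {"tx": 0, "ty": 0, "tz": 0, "twist": 0}], "gripper": 0}}

```text
clock: 8.95
position: [0.4075, -0.0956, 0.1476]
ee_rot: [-3.106, -0.468, 0.001]
force: [0.1, -0.4, 0.2]
width: 0.502
gripper_force: 0.0
```

```bash
python3 -c "
from h import *
im,c=wl(['red_lid_center','red_pot_mouth'],[.017,.058],'w7.png')
ringfit('w7.png',c,[.444,-.087],[.033],.010,.012)
for d in arm.regions_of('wrist','red_lid'): print(round(d['conf'],2),d['region'].sum(),np.array(d['point'])*[560,420])
"
```

```text
tcp [ 0.4081 -0.0967  0.1479] clock 9.0 cam [ 0.4864 -0.0715  0.3049] w 0.4993209088999081 F [1.4197 0.254  0.1676]
[[ 0.9562  0.2927  0.0006]
 [ 0.2927 -0.9562 -0.0001]
 [ 0.0006  0.0003 -1.    ]]
red_lid_center 0.81 [279.384 155.61 ] [ 0.4421 -0.0877  0.017 ] tool d [0.035  0.0014 0.1309]
red_lid_center 0.61 [426.104  97.986] [ 0.5204 -0.1858  0.017 ] tool d [0.0812 0.118  0.131 ]
best [ 0.6269  0.444  -0.0855  0.6269] top10 mean [ 0.444  -0.0852]
0.91 4681 [276.696 144.69 ]
0.82 2800 [422.688  95.592]
0.65 1791 [252.672 264.6  ]
```

Emit:
{"op": "move_arm", "data": {"motion": [{"tx": 0.018, "ty": 0.0003, "tz": 0.02, "twist": 0}, {"tx": 0.0185, "ty": 0.0003, "tz": 0.02, "twist": 0}, {"tx": 0, "ty": 0, "tz": 0.03, "twist": 0}, {"tx": 0, "ty": 0, "tz": 0.025, "twist": 0}, {"tx": 0, "ty": 0, "tz": 0.015, "twist": 0}, {"tx": 0, "ty": 0, "tz": 0.005, "twist": 0}, {"tx": 0, "ty": 0, "tz": 0, "twist": 0}, {"tx": 0, "ty": 0, "tz": 0, "twist": 0}]}}

```text
clock: 9.95
position: [0.4429, -0.0871, 0.0334]
ee_rot: [3.107, 0.462, 0.002]
force: [-0.3, -0.3, 0.5]
width: 0.503
gripper_force: 0.0
```

```bash
python3 -c "
from h import *
im,c=wl(['red_lid_center'],[.017],'w8.png')
ringfit('w8.png',c,[.444,-.086],[.033],.010,.009)
"
```

```text
tcp [ 0.443  -0.087   0.0336] clock 10.0 cam [ 0.5218 -0.0632  0.1908] w 0.49855274877787825 F [ 0.6789 -0.2158  0.2336]
[[ 0.9567  0.291   0.0016]
 [ 0.291  -0.9567 -0.0003]
 [ 0.0014  0.0008 -1.    ]]
red_lid_center 0.97 [272.776 250.11 ] [ 0.4443 -0.0847  0.017 ] tool d [ 0.0019 -0.0018  0.0166]
best [ 0.6468  0.444  -0.085   0.6468] top10 mean [ 0.4441 -0.0852]
```

Emit:
{"op": "move_arm", "data": {"motion": [{"tx": 0.0017, "ty": -0.0015, "tz": 0.008, "twist": 0}, {"tx": 0, "ty": 0, "tz": 0.005, "twist": 0}, {"tx": 0, "ty": 0, "tz": 0, "twist": 0}, {"tx": 0, "ty": 0, "tz": 0, "twist": 0}]}}

```text
clock: 10.45
position: [0.4431, -0.0847, 0.0195]
ee_rot: [-3.107, -0.463, 0.001]
force: [0.3, 0.1, 0.3]
width: 0.5
gripper_force: 0.0
```

Emit:
{"op": "move_arm", "data": {"motion": [{"tx": 0, "ty": 0, "tz": 0, "twist": 0}, {"tx": 0, "ty": 0, "tz": 0, "twist": 0}, {"tx": 0, "ty": 0, "tz": 0, "twist": 0}, {"tx": 0, "ty": 0, "tz": 0, "twist": 0}, {"tx": 0, "ty": 0, "tz": 0, "twist": 0}, {"tx": 0, "ty": 0, "tz": 0, "twist": 0}], "gripper": 1, "squeeze": 12}}

```text
clock: 11.05
position: [0.4434, -0.0848, 0.0198]
ee_rot: [3.107, 0.463, 0.0]
force: [0.1, 0.3, 1.4]
width: 0.169
gripper_force: 12.0
```

Emit:
{"op": "move_arm", "data": {"motion": [{"tx": 0, "ty": 0, "tz": -0.02, "twist": 0}, {"tx": 0, "ty": 0, "tz": -0.035, "twist": 0}, {"tx": 0, "ty": 0, "tz": -0.035, "twist": 0}, {"tx": 0.037, "ty": 0, "tz": -0.02, "twist": 0}, {"tx": 0.037, "ty": 0, "tz": 0, "twist": 0}, {"tx": 0.036, "ty": 0, "tz": 0, "twist": 0}, {"tx": 0, "ty": 0, "tz": 0, "twist": 0}, {"tx": 0, "ty": 0, "tz": 0, "twist": 0}, {"tx": 0, "ty": 0, "tz": 0, "twist": 0}]}}

```text
clock: 11.95
position: [0.5473, -0.0532, 0.1292]
ee_rot: [3.107, 0.462, -0.003]
force: [0.9, -0.3, -0.3]
width: 0.172
gripper_force: 12.0
```

```bash
python3 -c "
from h import *
im,c=wl(['red_pot_mouth','red_lid_center'],[.058,.127],'w9.png')
for r in ([.027,.0315],[.027],[.0315]): X=ringfit('w9.png',c,[.62,-.031],r,.058,.012)
s=arm.observe(); M=R.from_rotvec(s['ee_rot']).as_matrix(); print(s['position'])
X=ringfit('w9.png',c,[.62,-.031],[.027,.0315],.058,.012); print(M.T@(np.array([*X,.058])-s['position']))
L=s['position']; ringfit('w9.png',c,L[:2],[.033],L[2]-.0198+.010)
"
```

```text
tcp [ 0.5473 -0.0533  0.1294] clock 12.0 cam [ 0.6266 -0.0292  0.2865] w 0.16612177741738854 F [ 0.1359 -0.8838 -1.0929]
[[ 0.9568  0.2908 -0.0014]
 [ 0.2908 -0.9568 -0.0004]
 [-0.0014 -0.     -1.    ]]
red_pot_mouth 0.93 [284.088 101.892] [ 0.6246 -0.035   0.058 ] tool d [0.0793 0.0049 0.0713]
red_lid_center 0.95 [274.008 262.5  ] [ 0.5485 -0.0516  0.127 ] tool d [ 0.0016 -0.0012  0.0024]
red_lid_center 0.69 [410.088 268.002] [ 0.5658 -0.1196  0.127 ] tool d [-0.0016  0.0688  0.0024]
best [ 1.1839  0.6235 -0.035   0.6798  0.504 ] top10 mean [ 0.6236 -0.0347]
best [ 0.6798  0.6235 -0.035   0.6798] top10 mean [ 0.6238 -0.0348]
best [ 0.504   0.6235 -0.035   0.504 ] top10 mean [ 0.6248 -0.0398]
[ 0.5477 -0.0533  0.1297]
best [ 1.1839  0.6235 -0.035   0.6798  0.504 ] top10 mean [ 0.6236 -0.0347]
[0.078  0.0044 0.0717]
best [ 0.5464  0.5477 -0.0533  0.5464] top10 mean [ 0.5477 -0.0532]
```

Emit:
{"op": "move_arm", "data": {"motion": [{"tx": 0.026, "ty": 0.0017, "tz": 0, "twist": 0}, {"tx": 0.026, "ty": 0.0017, "tz": 0, "twist": 0}, {"tx": 0.026, "ty": 0.0016, "tz": 0, "twist": 0}, {"tx": 0, "ty": 0, "tz": 0.02, "twist": 0}, {"tx": 0, "ty": 0, "tz": 0.015, "twist": 0}, {"tx": 0, "ty": 0, "tz": 0.005, "twist": 0}, {"tx": 0, "ty": 0, "tz": 0, "twist": 0}, {"tx": 0, "ty": 0, "tz": 0, "twist": 0}]}}

```text
clock: 12.9
position: [0.6245, -0.0351, 0.0902]
ee_rot: [3.107, 0.462, 0.0]
force: [0.5, 0.1, -1.1]
width: 0.167
gripper_force: 12.0
```

```bash
python3 -c "
from h import *
im,c=wl(['red_pot_mouth','red_lid_center'],[.058,.087],'w10.png')
s=arm.observe();L=s['position']; print(L); ringfit('w10.png',c,L[:2],[.033],L[2]-.0198+.010)
"
```

```text
tcp [ 0.6248 -0.035   0.0905] clock 12.95 cam [ 0.7035 -0.0111  0.2476] w 0.17131368276320857 F [ 0.8255 -0.1026 -0.7831]
[[ 0.9567  0.2911  0.001 ]
 [ 0.2911 -0.9567 -0.0001]
 [ 0.0009  0.0004 -1.    ]]
red_pot_mouth 0.68 [  8.792 105.294] [0.6584 0.1226 0.058 ] tool d [ 0.078  -0.141   0.0326]
red_lid_center 0.9 [275.296 265.02 ] [ 0.6241 -0.0347  0.087 ] tool d [-0.0007 -0.0005  0.0035]
[ 0.625  -0.0349  0.0906]
best [ 0.4336  0.624  -0.0354  0.4336] top10 mean [ 0.6242 -0.035 ]
```

Emit:
{"op": "move_arm", "data": {"motion": [{"tx": 0, "ty": 0, "tz": 0.006, "twist": 0}, {"tx": 0, "ty": 0, "tz": 0.005, "twist": 0}, {"tx": 0, "ty": 0, "tz": 0.004, "twist": 0}, {"tx": 0, "ty": 0, "tz": 0.003, "twist": 0}, {"tx": 0, "ty": 0, "tz": 0, "twist": 0}]}}

```text
clock: 13.55
position: [0.6243, -0.0348, 0.071]
ee_rot: [-3.107, -0.463, 0.002]
force: [-0.5, -0.3, -0.3]
width: 0.169
gripper_force: 12.0
```

Emit:
{"op": "move_arm", "data": {"motion": [{"tx": 0, "ty": 0, "tz": 0.002, "twist": 0}, {"tx": 0, "ty": 0, "tz": 0.001, "twist": 0}, {"tx": 0, "ty": 0, "tz": 0, "twist": 0}, {"tx": 0, "ty": 0, "tz": 0, "twist": 0}]}}

```text
clock: 13.95
position: [0.6248, -0.0348, 0.0689]
ee_rot: [3.107, 0.463, 0.001]
force: [-0.9, 0.4, 0.3]
width: 0.167
gripper_force: 12.0
```

Release, lift and back off to check.

Emit:
{"op": "move_arm", "data": {"motion": [{"tx": 0, "ty": 0, "tz": 0, "twist": 0}, {"tx": 0, "ty": 0, "tz": 0, "twist": 0}, {"tx": 0, "ty": 0, "tz": 0, "twist": 0}, {"tx": 0, "ty": 0, "tz": 0, "twist": 0}, {"tx": 0, "ty": 0, "tz": -0.02, "twist": 0}, {"tx": 0, "ty": 0, "tz": -0.04, "twist": 0}, {"tx": 0, "ty": 0, "tz": -0.04, "twist": 0}, {"tx": -0.03, "ty": 0, "tz": -0.03, "twist": 0}, {"tx": -0.04, "ty": 0, "tz": 0, "twist": 0}, {"tx": 0, "ty": 0, "tz": 0, "twist": 0}, {"tx": 0, "ty": 0, "tz": 0, "twist": 0}], "gripper": 0.2}}

```text
clock: 15.05
position: [0.5573, -0.0556, 0.1991]
ee_rot: [3.107, 0.461, 0.001]
force: [0.7, -0.1, -1.0]
width: 0.402
gripper_force: 0.0
```

```bash
python3 -c "
from h import *
im,c=wl(['red_lid_center','dark_lid_center'],[.066,.074],'w11.png')
ringfit('w11.png',c,[.6245,-.035],[.033],.060,.009)
save('top','top2.png'); save('side','side2.png')
for q,z in (('red_lid_center',.066),('dark_lid_center',.074),('handle_grip',.087),('jaw_pointer',.03),('mark_line',.015),('holder',0)):
  for cam in ('top','side'):
    for d in arm.place_of(cam,q)[:3]: print(q,cam,round(d['conf'],2),np.array(d['point'])*[560,420],ray(cam,d['point'],z))
"
```

```text
tcp [ 0.5581 -0.0551  0.1989] clock 15.1 cam [ 0.6362 -0.0317  0.3565] w 0.40079406693438363 F [0.4294 0.0695 0.2733]
[[ 0.9567  0.2912  0.0007]
 [ 0.2912 -0.9567  0.    ]
 [ 0.0007  0.0002 -1.    ]]
red_lid_center 0.91 [275.52 111.72] [ 0.625  -0.0346  0.066 ] tool d [ 0.0699 -0.0001  0.133 ]
red_lid_center 0.65 [255.584 356.79 ] [ 0.3868 -0.0852  0.066 ] tool d [-0.1727 -0.0211  0.1328]
red_lid_center 0.55 [384.384 246.708] [ 0.5395 -0.1649  0.066 ] tool d [-0.0499  0.0995  0.1329]
red_lid_center 0.3 [529.312 244.902] [ 0.5796 -0.2914  0.066 ] tool d [-0.0483  0.2323  0.1329]
dark_lid_center 0.67 [542.584 253.596] [ 0.577 -0.3    0.074] tool d [-0.0532  0.2397  0.1249]
best [ 0.5405  0.6255 -0.0345  0.5405] top10 mean [ 0.6254 -0.0345]
red_lid_center top 0.36 [392.224 205.8  ] [ 0.5645 -0.2852  0.066 ]
red_lid_center side 0.95 [262.808 204.498] [ 0.6291 -0.0425  0.066 ]
red_lid_center side 0.73 [313.208 189.   ] [ 0.5277 -0.1127  0.066 ]
red_lid_center side 0.71 [400.792 219.492] [ 0.3539 -0.0128  0.066 ]
dark_lid_center top 0.78 [396.592 201.306] [ 0.5729 -0.2931  0.074 ]
dark_lid_center side 0.68 [296.688 145.908] [ 0.5715 -0.2982  0.074 ]
handle_grip top 0.57 [122.416 209.916] [0.5655 0.2896 0.087 ]
handle_grip side 0.87 [287.504 315.504] [0.5597 0.2862 0.087 ]
jaw_pointer top 0.6 [158.312 213.78 ] [0.5637 0.2264 0.03  ]
jaw_pointer side 0.79 [286.496 320.712] [0.5628 0.2415 0.03  ]
jaw_pointer side 0.72 [297.304 145.404] [ 0.5726 -0.3896  0.03  ]
jaw_pointer side 0.41 [185.584 225.582] [ 0.7833 -0.0055  0.03  ]
mark_line top 0.5 [156.576 231.294] [0.5265 0.233  0.015 ]
holder top 0.74 [277.088 116.382] [ 0.7933 -0.0441  0.    ]
holder top 0.73 [132.72  227.388] [0.5383 0.2897 0.    ]
holder side 0.58 [300.216 354.312] [0.5381 0.2828 0.    ]
```

Both lids are measured at their home points: red (0.625,-0.035), dark (0.576,-0.300). Now the holder's yaw and the joint state.

```bash
python3 - <<'E'
from h import *
np.set_printoptions(precision=4,suppress=True)
s=arm.observe(); print(np.array(s['joints']),s['clock'])
hsv=cv2.cvtColor(cv2.imread('pics/top2.png'),cv2.COLOR_BGR2HSV)
# plate colour: blue-green grey
sub=hsv[160:300,95:175]; m=((sub[...,0]>75)&(sub[...,0]<115)&(sub[...,1]>60)&(sub[...,2]>20)).astype(np.uint8)
m=cv2.morphologyEx(m,cv2.MORPH_CLOSE,np.ones((9,9)))
n,l,st,ce=cv2.connectedComponentsWithStats(m); i=1+st[1:,4].argmax(); print(st[i])
ed=[]
for r in range(125-95+0,0): pass
ys=np.arange(st[i][1]+22,st[i][1]+st[i][3]-22)
for side in (0,-1):
    P=np.array([ray('top',[(np.where(l[y]==i)[0][side]+95.5)/560,(y+160.5)/420],.012)[:2] for y in ys])
    k=np.polyfit(P[:,0],P[:,1],1); k=np.polyfit(*P[abs(np.polyval(k,P[:,0])-P[:,1])<.003].T,1); print('yaw deg',np.degrees(np.arctan(k[0])),'y at .54',np.polyval(k,.54))
# red clip
m=((hsv[...,0]<8)|(hsv[...,0]>172))&(hsv[...,1]>140); m[:,:148]=0;m[:,166:]=0;m[:222]=0;m[245:]=0
v,u=np.where(m); print('clip px',u.mean(),v.mean(),len(u),ray('top',[(u.mean()+.5)/560,(v.mean()+.5)/420],.015))
E
```

```text
[ 0.1754  0.3706 -0.2301  1.755   0.0967  1.0269 -1.3649] 15.9
[11  6 25  1 25]Traceback (most recent call last):
  File "<stdin>", line 14, in <module>
IndexError: too many indices for array: array is 1-dimensional, but 2 were indexed
```

```bash
python3 - <<'E'
from h import *
np.set_printoptions(precision=4,suppress=True)
g=cv2.imread('pics/top2.png').astype(np.float32); hsv=cv2.cvtColor(g.astype(np.uint8),cv2.COLOR_BGR2HSV)
br=g[...,2]-g[...,0]  # wood is warm, plate is not
# right plate edge: strongest rise of warmth between cols 150..170
P=[]
for v in list(range(178,222))+list(range(245,286)):
    d=np.diff(cv2.GaussianBlur(br[v:v+1],(3,1),0)[0])[97:115]  # left edge region
    P.append((v,97+d.argmin(),-d.min()))
P=np.array(P); Q=np.array([ray('top',[(p[1]+1)/560,(p[0]+.5)/420],.012)[:2] for p in P])
k=np.polyfit(*Q.T,1)
for _ in range(4): ok=abs(np.polyval(k,Q[:,0])-Q[:,1])<.004; k=np.polyfit(*Q[ok].T,1)
print('left edge yaw',np.degrees(np.arctan(k[0])),ok.sum(),'y@.54',np.polyval(k,.54))
for a,b in (((165,40),(157,322)),((38,40),(28,322))):
    A,B=[ray('top',[(c[0]/2.3+90)/560,(c[1]/2.3+150)/420],.03) for c in (a,b)]; d=A-B; print(np.degrees(np.arctan2(d[1],d[0])),A,B)
m=((hsv[...,0]<8)|(hsv[...,0]>172))&(hsv[...,1]>140); m[:,:148]=0;m[:,166:]=0;m[:222]=0;m[245:]=0
v,u=np.where(m); print('clip px',u.mean(),v.mean(),len(u),ray('top',[(u.mean()+.5)/560,(v.mean()+.5)/420],.015))
m=(hsv[...,0]>14)&(hsv[...,0]<30)&(hsv[...,1]>120); m[:,:148]=0;m[:,160:]=0;m[:204]=0;m[222:]=0
v,u=np.where(m); print('brass px',list(zip(u,v))[:20], ray('top',[(u.mean()+.5)/560,(v.mean()+.5)/420],.02) if len(u) else 0)
E
```

```text
left edge yaw -1.5928107029815841 80 y@.54 0.3476146458499265
-1.2586987439180475 [0.6686 0.2195 0.03  ] [0.3973 0.2254 0.03  ]
-0.7272207554113609 [0.6711 0.3421 0.03  ] [0.4006 0.3456 0.03  ]
clip px 159.16666666666666 233.66666666666666 18 [0.5199 0.2261 0.015 ]
brass px [(np.int64(153), np.int64(211)), (np.int64(154), np.int64(211)), (np.int64(153), np.int64(212)), (np.int64(154), np.int64(212)), (np.int64(153), np.int64(213)), (np.int64(154), np.int64(213)), (np.int64(155), np.int64(213)), (np.int64(153), np.int64(214)), (np.int64(154), np.int64(214)), (np.int64(155), np.int64(214)), (np.int64(156), np.int64(214)), (np.int64(157), np.int64(214)), (np.int64(158), np.int64(214)), (np.int64(153), np.int64(215)), (np.int64(154), np.int64(215)), (np.int64(155), np.int64(215))] [0.5651 0.2359 0.02  ]
```

Emit:
{"op": "move_arm", "data": {"motion": [{"tx": 0.0151, "ty": -0.0466, "tz": 0, "twist": 0}, {"tx": 0.0151, "ty": -0.0466, "tz": 0, "twist": 0}, {"tx": 0.0151, "ty": -0.0466, "tz": 0, "twist": 0}, {"tx": 0.0151, "ty": -0.0466, "tz": 0, "twist": 0}, {"tx": 0.0151, "ty": -0.0466, "tz": 0, "twist": 0}, {"tx": 0.0151, "ty": -0.0466, "tz": 0, "twist": 0}, {"tx": 0.0151, "ty": -0.0466, "tz": 0, "twist": 0}, {"tx": 0, "ty": 0, "tz": 0, "twist": 0}], "gripper": -0.3}}

```text
clock: 16.7
position: [0.5611, 0.297, 0.1987]
ee_rot: [-3.099, -0.478, 0.0]
force: [-1.4, 0.6, -0.3]
width: 0.645
gripper_force: 0.0
```

Emit:
{"op": "move_arm", "data": {"motion": [{"tx": 0, "ty": 0, "tz": 0, "twist": -0.0886}, {"tx": 0, "ty": 0, "tz": 0, "twist": -0.0886}, {"tx": 0, "ty": 0, "tz": 0, "twist": -0.0886}, {"tx": 0, "ty": 0, "tz": 0, "twist": -0.0886}, {"tx": 0, "ty": 0, "tz": 0, "twist": -0.0886}, {"tx": 0, "ty": 0, "tz": 0, "twist": -0.0886}, {"tx": 0, "ty": 0, "tz": 0, "twist": -0.0886}, {"tx": 0, "ty": 0, "tz": 0, "twist": -0.0886}, {"tx": 0, "ty": 0, "tz": 0, "twist": -0.0886}, {"tx": 0, "ty": 0, "tz": 0, "twist": 0}, {"tx": 0, "ty": 0, "tz": 0, "twist": 0}]}}

```text
clock: 17.8
position: [0.5639, 0.2873, 0.1986]
ee_rot: [-2.251, -2.191, 0.0]
force: [-0.4, -0.1, -1.2]
width: 0.652
gripper_force: 0.0
```

```bash
python3 -c "
from h import *
im,c=wl(['handle_grip','jaw_pointer','mark_line'],[.087,.02,.015],'w12.png')
ringfit('w12.png',c,[.5645,.288],[.011],.109,.012)
print(np.array(arm.observe()['joints']))
"
```

```text
tcp [0.5638 0.2874 0.1987] clock 17.85 cam [0.5662 0.3697 0.356 ] w 0.6488051032252837 F [ 0.1775  0.2739 -0.2097]
[[ 0.0266  0.9996 -0.    ]
 [ 0.9996 -0.0266 -0.    ]
 [-0.     -0.     -1.    ]]
handle_grip 0.91 [277.48 199.5 ] [0.5649 0.29   0.087 ] tool d [0.0026 0.001  0.1117]
mark_line 0.64 [238.28 237.09] [0.5216 0.228  0.015 ] tool d [-0.0605 -0.0406  0.1837]
best [0.8146 0.562  0.2915 0.8146] top10 mean [0.5619 0.2913]
[-0.1702  0.5422 -0.5918  1.5507  0.3215  1.1473 -0.8531]
```

Emit:
{"op": "move_arm", "data": {"motion": [{"tx": 0.003, "ty": 0.0005, "tz": 0.03, "twist": 0}, {"tx": 0, "ty": 0, "tz": 0.04, "twist": 0}, {"tx": 0, "ty": 0, "tz": 0.03, "twist": 0}, {"tx": 0, "ty": 0, "tz": 0.02, "twist": 0}, {"tx": 0, "ty": 0, "tz": 0.009, "twist": 0}, {"tx": 0, "ty": 0, "tz": 0, "twist": 0}, {"tx": 0, "ty": 0, "tz": 0, "twist": 0}]}}

```text
clock: 18.7
position: [0.5648, 0.2912, 0.0708]
ee_rot: [2.246, 2.196, 0.002]
force: [-0.3, 0.1, 0.0]
width: 0.648
gripper_force: 0.0
```

Emit:
{"op": "move_arm", "data": {"motion": [{"tx": 0, "ty": 0, "tz": 0, "twist": 0}, {"tx": 0, "ty": 0, "tz": 0, "twist": 0}, {"tx": 0, "ty": 0, "tz": 0, "twist": 0}, {"tx": 0, "ty": 0, "tz": 0, "twist": 0}, {"tx": 0, "ty": 0, "tz": 0, "twist": 0}, {"tx": 0, "ty": 0, "tz": 0, "twist": 0}, {"tx": 0, "ty": 0, "tz": 0, "twist": 0}], "gripper": 1, "squeeze": 40}}

```text
clock: 19.4
position: [0.5616, 0.2907, 0.0697]
ee_rot: [-2.244, -2.196, 0.006]
force: [-9.6, -2.1, 8.6]
width: 0.232
gripper_force: 40.0
```

```bash
python3 -c "
from h import *
wl(['handle_grip','mark_line','jaw_pointer'],[.087,.015,.02],'w13.png')
save('top','top3.png'); save('side','side3.png')
for q,z in (('jaw_pointer',.02),('mark_line',.015)):
  for cam in ('top','side'):
    for d in arm.place_of(cam,q)[:3]: print(q,cam,round(d['conf'],2),np.array(d['point'])*[560,420],ray(cam,d['point'],z))
"
```

```text
tcp [0.5616 0.2908 0.0697] clock 19.45 cam [0.5641 0.3733 0.227 ] w 0.23547925766719335 F [-9.2312 -2.2567  8.2189]
[[ 0.0212  0.9998 -0.004 ]
 [ 0.9998 -0.0212 -0.0013]
 [-0.0014 -0.0039 -1.    ]]
handle_grip 0.97 [276.08 289.8 ] [0.5616 0.2882 0.087 ] tool d [-0.0026 -0.     -0.0173]
```

Emit:
{"op": "move_arm", "data": {"motion": [{"tx": 0, "ty": -0.004, "tz": 0, "twist": 0}, {"tx": 0, "ty": -0.008, "tz": 0, "twist": 0}, {"tx": 0, "ty": -0.008, "tz": 0, "twist": 0}, {"tx": 0, "ty": -0.008, "tz": 0, "twist": 0}, {"tx": 0, "ty": -0.008, "tz": 0, "twist": 0}, {"tx": 0, "ty": -0.006, "tz": 0, "twist": 0}, {"tx": 0, "ty": 0, "tz": 0, "twist": 0}, {"tx": 0, "ty": 0, "tz": 0, "twist": 0}]}}

```text
clock: 20.7
position: [0.5242, 0.2918, 0.0698]
ee_rot: [2.246, 2.195, 0.005]
force: [8.7, 1.8, -6.1]
width: 0.23
gripper_force: 40.0
```

```bash
python3 -c "
from h import *
wl(['handle_grip','mark_line','jaw_pointer'],[.087,.015,.02],'w14.png')
save('top','top4.png'); save('side','side4.png')
for q,z in (('jaw_pointer',.02),('mark_line',.015)):
  for cam in ('top','side'):
    for d in arm.place_of(cam,q)[:3]: print(q,cam,round(d['conf'],2),np.array(d['point'])*[560,420],ray(cam,d['point'],z))
I=lambda f,y,x,h,w: cv2.resize(cv2.imread('pics/'+f)[y:y+h,x:x+w],(400,300),interpolation=cv2.INTER_CUBIC)
cv2.imwrite('pics/mont.png',np.vstack([np.hstack([I('top2.png',195,130,45,60),I('top4.png',195,130,45,60)]),np.hstack([I('w12.png',180,180,90,120),I('side4.png',270,240,90,120)])]))
"
```

```text
tcp [0.5243 0.2918 0.0698] clock 20.75 cam [0.5258 0.3739 0.2273] w 0.2319918117617306 F [ 7.7062  2.3174 -6.1868]
[[ 0.0234  0.9997  0.003 ]
 [ 0.9997 -0.0234  0.0014]
 [ 0.0015  0.003  -1.    ]]
handle_grip 0.88 [278.32  290.304] [0.5251 0.2888 0.087 ] tool d [-0.0029  0.0009 -0.0172]
jaw_pointer top 0.55 [158.424 228.606] [0.5319 0.2279 0.02  ]
mark_line top 0.42 [239.68  276.108] [0.4226 0.0497 0.015 ]
mark_line side 0.32 [263.312 209.706] [ 0.6341 -0.0999  0.015 ]
```

View pics/mont.png

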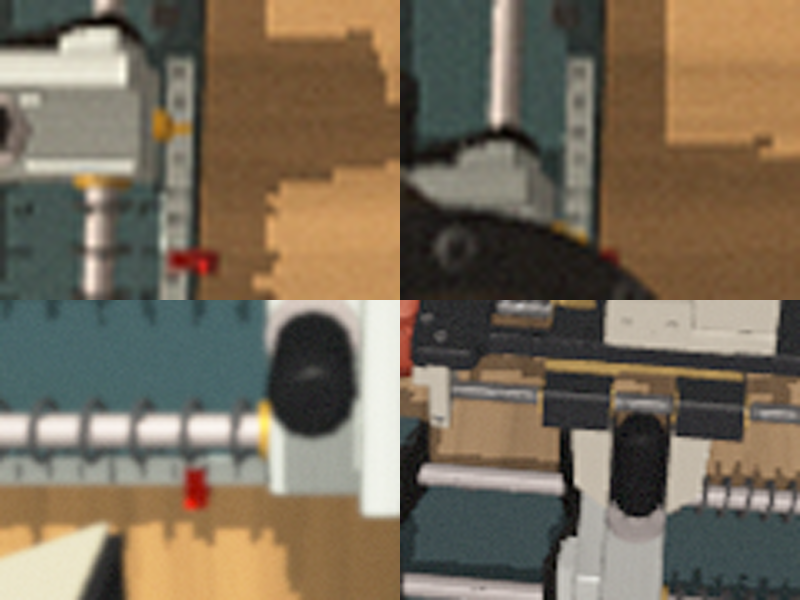

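The pointer tip is now about 4 px (9 mm) short of the red clip, in line with the earlier view: pointer tip (158.5,214.2), clip (159.2,234.3). I'll compute the gap at sub-pixel level.

```bash
python3 - <<'E'
from h import *
np.set_printoptions(precision=4,suppress=True)
for f in('top.png','top2.png','top4.png'):
    h=cv2.cvtColor(cv2.imread('pics/'+f),cv2.COLOR_BGR2HSV).astype(float)
    r=slice(206,222) if f!='top4.png' else slice(224,234)
    w=np.where((h[r,155:159,0]>14)&(h[r,155:159,0]<32),np.clip(h[r,155:159,1]-110,0,None),0)
    vv=np.arange(r.start,r.stop)[:,None]+.5; pv=(w*vv).sum()/w.sum()
    q=slice(228,240); H=h[q,155:163]; w2=np.where((H[...,0]<8)|(H[...,0]>172),np.clip(H[...,1]-120,0,None),0)
    cv_=(w2*(np.arange(228,240)[:,None]+.5)).sum()/w2.sum()
    P=ray('top',[157.5/560,pv/420],.016); C=ray('top',[159/560,cv_/420],.015)
    print(f,pv,cv_,P,C,'gap mm',1e3*((P-C)[:2]@[.9997,-.0244]), w.sum(1).astype(int))
E
```

```text
top.png 214.38888888888889 234.24244332493703 [0.5644 0.231  0.016 ] [0.5198 0.2276 0.015 ] gap mm 44.50167005914032 [  0   0   0   0   0   0   0 109 302  57   0   0   0   0   0   0]
top2.png 214.40804597701148 234.20110461338533 [0.5643 0.231  0.016 ] [0.5199 0.2276 0.015 ] gap mm 44.365971021058066 [  0   0   0   0   0   0   1  91 290  53   0   0   0   0   0   0]
top4.png 231.056 233.67543859649123 [0.5269 0.2308 0.016 ] [0.5211 0.2276 0.015 ] gap mm 5.75836238040371 [  0   0   0   0   0   0 111 139   0   0]
```

Emit:
{"op": "move_arm", "data": {"motion": [{"tx": 0, "ty": -0.003, "tz": 0, "twist": 0}, {"tx": 0, "ty": -0.003, "tz": 0, "twist": 0}, {"tx": 0, "ty": -0.0015, "tz": 0, "twist": 0}, {"tx": 0, "ty": 0, "tz": 0, "twist": 0}, {"tx": 0, "ty": 0, "tz": 0, "twist": 0}, {"tx": 0, "ty": 0, "tz": 0, "twist": 0}]}}

```text
clock: 21.8
position: [0.5171, 0.292, 0.0697]
ee_rot: [2.247, 2.194, 0.005]
force: [7.9, 2.4, -6.9]
width: 0.236
gripper_force: 40.0
```

```bash
python3 -c "
from h import *
wl(['handle_grip'],[.087],'w15.png')
save('top','top5.png'); save('side','side5.png')
h=cv2.cvtColor(cv2.imread('pics/top5.png'),cv2.COLOR_BGR2HSV)[226:240,150:165]
print((((h[...,0]>14)&(h[...,0]<32)&(h[...,1]>110))*1+((h[...,0]<8)|(h[...,0]>172))*(h[...,1]>140)*2))
for cam,q,z in (('top','jaw_pointer',.016),('top','mark_line',.015),('side','red_lid_center',.066),('side','dark_lid_center',.074),('top','dark_lid_center',.074)):
  for d in arm.place_of(cam,q)[:2]: print(q,round(d['conf'],2),np.array(d['point'])*[560,420],ray(cam,d['point'],z))
"
```

```text
tcp [0.5171 0.292  0.0698] clock 21.85 cam [0.5187 0.3741 0.2273] w 0.23238077220165623 F [ 9.4247  2.4261 -6.8886]
[[ 0.0236  0.9997  0.0033]
 [ 0.9997 -0.0236  0.0016]
 [ 0.0017  0.0033 -1.    ]]
handle_grip 0.79 [279.328 287.28 ] [0.5185 0.2906 0.087 ] tool d [-0.0013  0.0015 -0.0172]
[[0 0 0 0 0 0 0 0 0 0 1 1 1 0 0]
 [0 0 0 0 0 0 0 0 0 0 0 1 1 1 1]
 [0 0 0 0 0 0 0 0 0 0 1 0 1 0 1]
 [0 0 0 0 0 0 0 0 0 0 1 1 1 1 1]
 [0 0 0 0 0 0 0 0 0 0 0 1 0 1 1]
 [0 0 0 1 0 0 0 0 0 0 1 1 1 0 1]
 [0 0 1 1 1 0 0 0 0 2 0 0 0 1 1]
 [0 0 1 1 1 1 1 1 2 2 2 2 2 1 1]
 [0 0 1 1 1 1 1 1 2 2 2 2 2 1 1]
 [0 0 0 0 1 0 0 0 2 2 2 2 2 1 1]
 [0 0 0 0 0 0 0 0 0 0 0 0 0 1 1]
 [0 0 0 0 0 0 0 0 0 0 1 1 1 1 0]
 [0 0 0 0 0 0 0 0 0 0 1 1 1 0 1]
 [0 0 0 0 0 0 0 0 0 0 0 1 0 1 1]]
jaw_pointer 0.77 [157.472 236.418] [0.5149 0.2307 0.016 ]
mark_line 0.39 [153.384 234.612] [0.5193 0.24   0.015 ]
red_lid_center 0.67 [262.808 206.094] [ 0.6285 -0.0366  0.066 ]
red_lid_center 0.5 [403.088 218.484] [ 0.349  -0.0167  0.066 ]
dark_lid_center 0.64 [399.112 201.39 ] [ 0.5726 -0.2985  0.074 ]
```

In the top picture the pointer tip (rows 233–234) lines up with the clip (rows 233–235), within about 1 mm, and the grip is steady. Handing in.

```bash
python3 -c "
from cell import arm
print(arm.sign_off())"
```

```text
the job is handed in; nothing more can be done
None
```

The job is handed in: both lids measured home on the pots of their own colour, and the spring jaw is held open by its handle with the pointer within about 1 mm of the red mark, at 21.85 s of the 64 s allowed.

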